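# Move a latched battery pack from the fume extractor to its charger

## Robot

A 6-joint arm with a two-finger parallel gripper is mounted at the origin on a cart in front of the work surface, level with it; the furniture and walls round the work are solid. World frame = base frame: x ahead of the robot, y to its left, z up, the work surface at z = 0. Lengths are in m, angles in rad, forces in N, time in s.
With the tool pointing down it reaches from about 0.35 to 0.8 m from the base axis. Payload 7.3 kg.
Tool frame: the origin (TCP) lies between the finger pads; the fingertips stand 25 mm ahead of it and the grasp point (between the pads) lies 6 mm ahead of it (r.tip_extent is the distance from the TCP to the fingertips, in m); z points along the fingers, y is the line along which they close (so a half turn about z gives the same grasp; the last joint's range is limited). The gripper opens to 85 mm and grips with 20 to 120 N. Pads are 22 mm wide; open, the fingers measure 114 mm over their backs; the gripper's body (76 mm by 85 mm) begins 54 mm behind the grasp point. The pads swing forward as they close: fully open they stand 13 mm farther back than shut.
Start: joints at [1.012, 0.342, 1.524, -0, 1.275, -0.146], TCP at [0.211, 0.481, 0.256] pointing down, gripper open.
Joint ranges: [-2.53, 2.53], [-0.77, 2.02], [0.04, 2.7], [-1, 4.14], [0.28, 2.66], [-3.11, 3.11]. Speed limits (rad/s): [2.57, 2.57, 3.14, 3.14, 3.14, 3.14].

## Interface

Orientations are given as a unit quaternion [x, y, z, w].
In Python, from workcell import r, command_gripper, optics gives the robot as it stands. The module is installed in compiled form; this text tells all that it offers. Calls block until the motion is done:
- r.reach(position, orientation): joint-space move of the TCP to a pose.
- r.move_straight(position, orientation=None, speed=0.15, max_force=None): straight line of the TCP; orientation=None keeps the orientation; speed is the mean speed in m/s. With max_force (N) it stops when the force on the tool has changed by that much, and returns True; else False.
- r.movej(angles): joint-space move.
- command_gripper(opening, force=None): finger opening in m; force is the grip in N (None keeps the last); returns when the fingers have stopped.
- r.hold(seconds).
- r.solve_ik(position, orientation): joint angles nearest the present ones, or None.
- r.read_state(): the state.
- optics.get_image(name): name is "scene" or "side" or "wrist"; returns (picture, depth): 420x560x3 uint8, red, green, blue; 420x560 float32, m along the optical axis (not along the pixel's ray), 0 where there is no reading.
- optics.camera_model(name): a dict with "K" (3x3 intrinsics, pixels), "R" (3x3) and "t" (3): a world point X has camera coordinates R X + t; the wrist camera has in their place "tool_from_camera" (4x4, takes a point from camera to tool coordinates, whose origin is the TCP and whose axes are the flange's). Camera axes: x right, y down, z forward; pixel columns grow to the right and rows downward; lengths in m; the calibration is good to about 2 mm. A picture is of the moment at which its call begins: read the wrist's pose just before it. camera_model takes no time and is no camera call.
A pose or a line that the arm cannot do raises r.PlanningError and nothing moves.
- r.finish_job(): hands the job in; it is judged then, once.
The state is a dict: "time_s": time; "joint_positions": joint angles; "dq": joint speeds; "tau": joint torques, N m; "eef_pos": TCP position; "eef_rot": TCP orientation; "contact_force": force on the tool from outside, world axes, zero at the start; "torque": the same for the moment, N m; "grip_width": finger opening in m; "grip_force": force on a finger pad.
Only numpy, scipy, OpenCV 4.12 (cv2) and the standard library are available. Lean on these libraries where they do the work, as an engineer would, in place of code of your own. Each camera call takes 0.05 s, during which the arm holds its last target. There are 200 camera calls.

## Task

The battery pack in the top of the blue fume extractor is flat. Squeeze its two orange snap buttons in, lift it out without straining the catches, and fit it in the empty bay of the black desktop charger, its orange front mark towards the charger's sloping front, pushed down gently but fully home so that both latches snap out under the catches and hold it. Leave everything else on the bench where it is.

Things in the scene. Friction and masses are not known exactly. Their poses are not given: they have to be found in the camera images.
- pack_grip (a point): Middle of the battery pack's head, half-way between its two orange snap buttons, 73 mm above the pack's underside and 27 mm above its collar's underside. z up; x to the back; the buttons face +y and -y and stand 56 mm apart over their faces (16 wide, 26 high, centred at this height). Squeezed flush with the head they are 44 mm apart, and the fingers then bear on the head itself.
- battery_pack: Black pod pack, 0.2 to 0.3 kg; origin at the centre of its underside. Stem below: 38 (x) by 34 (y), 46 high, foot bevelled 3, key rib 8 wide on its front (-x). Collar 52 x 48 x 6 at height 46 to 52; head 46 x 44 up to 90. Orange bar on the grey top plate near the front edge. The hook on each side is 26 mm below the collar's underside and moves in with its button.
- latch_left (a joint): Snap latch on the +y side of the pack: 0 sprung out, grows as its button is pressed in (m); hook free of the catch from 0.004 to 0.0055, flush with the head at 0.006. Spring: 2.4 N at rest, 7.2 N flush.
- latch_right (a joint): Snap latch on the -y side of the pack: same as latch_left, pressed in towards +y.
- fume_extractor: Blue fume extractor, fixed, 110 (x) by 122 (y) by 104 high, origin at the centre of its underside, round fan guard on its front (-x), the pack bay in its top. At the start the pack is latched in it.
- extractor_mouth (a point): Centre of the extractor's bay mouth, on the raised rim (104 mm above the bench), axes as the pack's when fitted. The latched pack's collar stands about 5 mm above this rim (it can be pushed down to it), as sprung contacts under it push it up with 4.5 N; once unhooked it rises by 1 to 2 mm.
- pack_charger: Black desktop charger with a sloping front (-x) with lamps, fixed, 115 (x) by 110 (y) by 70 high, origin at the centre of its underside. Its bay is a grey insert like the extractor's bay, empty, that can be set to different packs: it is clamped 0 to 20 mm higher than its lowest place, a different height each time.
- charger_mouth (a point): Mouth centre of the charger's bay were its insert lowest (70 mm above the bench); the true rim is 0 to 20 mm higher, to be found by feel. x to the charger's back, z up. Well 40.6 (x) by 37.6 (y), mouth bevelled 2, key slot in front (-x). Collar on the rim: underside 46 mm below it. Sprung contacts push back over the last 8 mm, 1.5 N per mm; the hooks pass the catches at 4.5 N (5 mm to go), the bottom is at 12 N
- tweezers: Loose bystander: steel tweezers, 122 mm long, in front of the extractor.
- flux_pot: Loose bystander: pot with a black lid, 46 mm wide, 28 high, in front of the charger.
- driver_small: Loose bystander: small red screwdriver, 95 mm long, at the right front.
- multimeter: Loose bystander: yellow multimeter, 142 x 68 x 43 mm, at the left.
- marker: Loose bystander: black and blue marker, 134 mm long, left of the front edge.
Things that resemble listed ones, but are neither listed nor needed, are in the scene too. What is shaped like the battery_pack but turquoise is not meant.

How it is judged:
By the outcome, as a careful person would: the job done as asked, in the order asked, and still so for the second after the job is handed in, with the robot touching nothing.
It also fails if it takes over 42 s, if anything falls off the work surface, if the arm or the gripper's body presses on something with over 40 N, if the wrist force passes 120 N, or if a joint passes its speed limit or range.

## Working session

There is one attempt and no reset: what is moved stays moved. The work goes in short steps, each a Python script; the robot and the scene stay as the last script left them, time stands still between calls to the robot, and variables do not carry over. Pictures are saved under pics/ and viewed, at most 10 in all, crops included, and the job is handed in when it is done.

```bash
mkdir -p pics; cat > h.py <<'E'
import numpy as np, cv2
from workcell import r, command_gripper, optics
def snap(n):
    s=r.read_state(); im,d=optics.get_image(n); return s,im,d
def save(f,im): cv2.imwrite('pics/'+f,im[:,:,::-1])
def cloud(n,s,d):
    m=optics.camera_model(n); K=np.array(m['K']); h,w=d.shape
    u,v=np.meshgrid(np.arange(w),np.arange(h))
    P=np.stack([(u-K[0,2])/K[0,0]*d,(v-K[1,2])/K[1,1]*d,d],-1)
    if 'R' in m: return (P-np.array(m['t']))@np.array(m['R'])
    from scipy.spatial.transform import Rotation as Ro
    T=np.array(m['tool_from_camera']); P=P@T[:3,:3].T+T[:3,3]
    return P@Ro.from_quat(s['eef_rot']).as_matrix().T+np.array(s['eef_pos'])
E
python3 - <<'E'
from h import *
for n in('scene','side'):
    s,im,d=snap(n); save(n+'.png',im); np.savez(n+'.npz',im=im,d=d,P=cloud(n,s,d))
print(s)
E
```

```text
{'time_s': 0.05, 'joint_positions': array([ 1.01202170e+00,  3.42714329e-01,  1.52499504e+00,  1.03643148e-05,
        1.27539408e+00, -1.45988354e-01]), 'dq': array([ 0.00052115, -0.00151444, -0.00320674,  0.00093109, -0.0004585 ,
       -0.00032768]), 'tau': array([ 2.74059334e-03, -4.34866905e+01, -2.46793896e+01, -1.49032326e-04,
        4.32924731e-03, -7.42784641e-05]), 'eef_pos': array([0.2103938 , 0.48061501, 0.25563795]), 'eef_rot': array([ 2.04932349e-01,  9.78775848e-01, -7.07270615e-04, -2.65365439e-04]), 'contact_force': array([-0.3531859 ,  0.31330753,  0.12762351]), 'torque': array([-0.01174005,  0.01875894,  0.02700359]), 'grip_force': 0.0, 'grip_width': 0.08513801087637081}
```

View pics/scene.png

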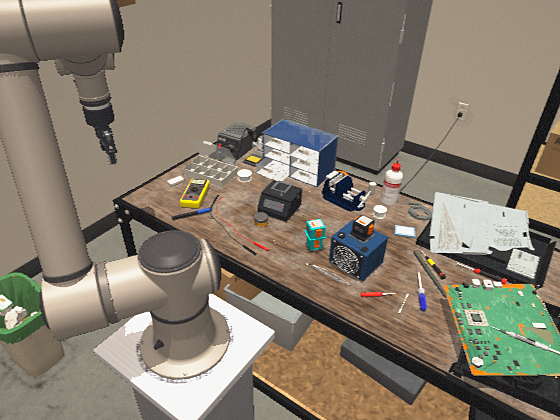

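View pics/side.png

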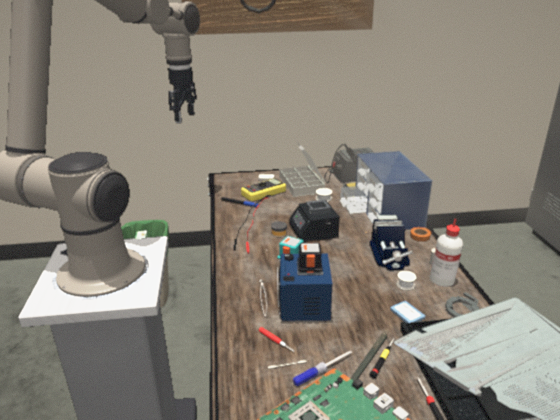

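Scene view: the black pack with orange buttons is at (365,228), on the blue extractor at (358,255). The turquoise look-alike stands on the bench at (316,235). The black charger is at (280,198); the dark box at (236,140) and the blue item at (345,190) are not wanted. The side view agrees, with the pack at (311,258) and the charger at (315,220). My choice is the black pack on the blue extractor.

```bash
python3 - <<'E'
from h import *
for n,pts in(('scene',[(365,219),(358,240),(345,258),(280,185),(316,222),(275,205)]),('side',[(311,248),(305,270),(315,210),(318,228),(290,241)])):
    P=np.load(n+'.npz')['P']
    for u,v in pts: print(n,u,v,P[v,u].round(3))
z=np.load('scene.npz');
c=z['im'][165:295,240:400]; save('crop1.png',cv2.resize(c,None,fx=4.5,fy=4.5,interpolation=cv2.INTER_CUBIC))
E
```

```text
scene 365 219 [ 0.501 -0.211  0.153]
scene 358 240 [ 0.465 -0.215  0.105]
scene 345 258 [ 0.428 -0.2    0.057]
scene 280 185 [0.599 0.144 0.07 ]
scene 316 222 [ 0.481 -0.07   0.088]
scene 275 205 [0.525 0.111 0.045]
side 311 248 [ 0.495 -0.217  0.154]
side 305 270 [ 0.479 -0.236  0.114]
side 315 210 [0.565 0.094 0.082]
side 318 228 [0.569 0.065 0.042]
side 290 241 [ 0.471 -0.075  0.091]
```

View pics/crop1.png

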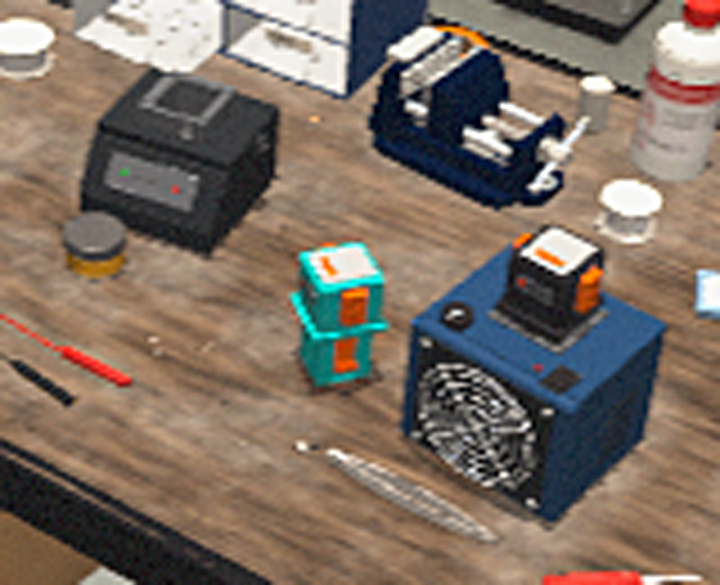

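The crop confirms it: black pack with orange buttons and a front bar, latched in the blue extractor. The turquoise one is the decoy. Next, wrist views from above the charger and the extractor.

```bash
python3 - <<'E'
from h import *
m=optics.camera_model('wrist'); T=np.array(m['tool_from_camera']); print(T.round(3), np.array(m['K']).round(0).tolist())
q=[0,1,0,0]
from scipy.spatial.transform import Rotation as Ro
off=Ro.from_quat(q).as_matrix()@T[:3,3]
for n,p in(('wc',[0.57,0.105,0.33]),('we',[0.50,-0.215,0.37])):
    p=np.array(p); p[:2]-=off[:2]
    r.reach(p,q); r.hold(0.2); s,im,d=snap('wrist'); save(n+'.png',im); np.savez(n+'.npz',im=im,d=d,P=cloud('wrist',s,d))
    print(s['time_s'],s['eef_pos'],s['joint_positions'].round(2),s['contact_force'])
a=np.load('wc.npz')['im'];b=np.load('we.npz')['im']
save('both.png',cv2.resize(np.vstack([a,b]),(400,600)) if 0 else cv2.resize(np.hstack([a,b]),(800,300)))
E
```

```text
[[-0.001 -0.963 -0.27   0.067]
 [ 1.    -0.001 -0.    -0.   ]
 [-0.    -0.27   0.963 -0.119]
 [ 0.     0.     0.     1.   ]] [[299.0, 0.0, 276.0], [0.0, 299.0, 213.0], [0.0, 0.0, 1.0]]
2.3583 [0.6367748  0.10600552 0.33006695] [ 0.05  0.54  1.01  0.    1.59 -1.53] [-0.28584125  0.20867966 -0.10277384]
3.8583 [ 0.56748343 -0.21362845  0.36980619] [-0.49  0.45  1.05  0.    1.64 -2.06] [ 0.28484921  0.03835479 -0.00156241]
```

View pics/wc.png

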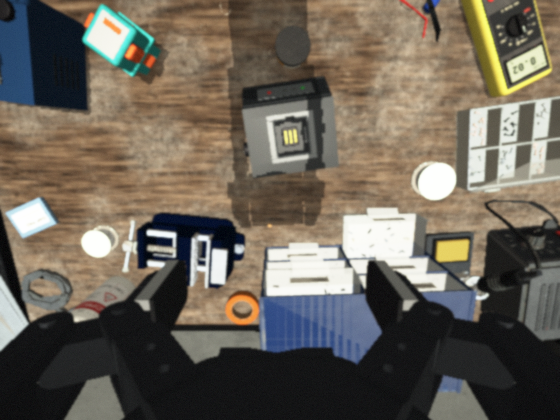

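View pics/we.png

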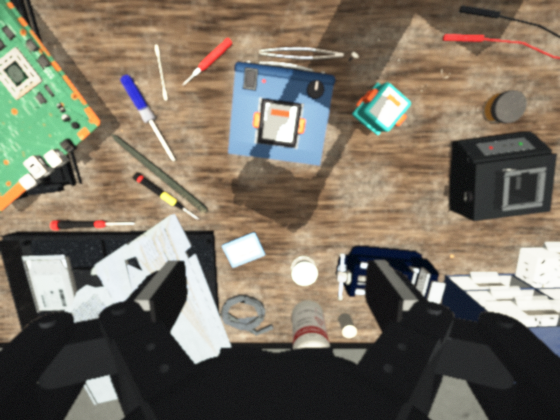

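wc: charger top centred at about (289,128), with its bay and gold contacts at (291,136) and the sloping front with lamps towards the top of the picture (-x). we: pack's top plate at (278,122), orange buttons at (257,120) and (302,125), front bar at (280,112), turquoise decoy at (383,107). Next I measure the top surfaces.

```bash
python3 - <<'E'
from h import *
def rect(P,mask,lab):
    mask=cv2.morphologyEx(mask.astype(np.uint8),cv2.MORPH_OPEN,np.ones((3,3)))
    n,l,st,c=cv2.connectedComponentsWithStats(mask)
    i=1+st[1:,4].argmax(); q=P[l==i]
    R=cv2.minAreaRect((q[:,:2]*1000).astype(np.float32)); print(lab,np.round(R[0],1),np.round(R[1],1),round(R[2],2),len(q),'z',np.median(q[:,2]).round(4), c[i].round(0))
e=np.load('we.npz');c=np.load('wc.npz')
P=e['P'];Z=P[...,2]; near=(abs(P[...,0]-.5)<.12)&(abs(P[...,1]+.215)<.08)
rect(P,(Z>.143)&(Z<.165)&near,'packtop')
rect(P,(Z>.095)&(Z<.165)&near,'ext top')
im=e['im'].astype(int); org=(im[...,0]>170)&(im[...,1]<140)&(im[...,2]<90)&near
n,l,st,cc=cv2.connectedComponentsWithStats(org.astype(np.uint8))
for i in range(1,n):
    if st[i,4]>10: q=P[l==i]; print('org',st[i,4],cc[i].round(0),q.mean(0).round(4),q.min(0).round(4),q.max(0).round(4))
P=c['P'];Z=P[...,2]; near=(abs(P[...,0]-.57)<.12)&(abs(P[...,1]-.105)<.1)
rect(P,(Z>.062)&(Z<.1)&near,'chg top')
rect(P,(Z>.072)&(Z<.1)&near,'insert')
rect(P,(Z>.03)&near,'chg all')
print('h',np.histogram(Z[near],np.arange(0,.11,.005)))
# rows through bay
for v in (128,136,140): print(v,Z[v,262:325:2].round(3))
a=cv2.resize(c['im'][70:185,230:350],None,fx=4,fy=4,interpolation=cv2.INTER_CUBIC)
b=cv2.resize(e['im'][55:170,220:340],None,fx=3.2,fy=4,interpolation=cv2.INTER_CUBIC)
save('cr.png',np.hstack([a[:, :400],b]) if 0 else cv2.resize(np.hstack([c['im'][70:185,230:350],e['im'][55:170,220:340]]),(798,382),interpolation=cv2.INTER_CUBIC))
E
```

```text
packtop [ 493.4 -211.8] [56.8 46.1] 82.47 1941 z 0.1542 [278. 122.]
ext top [ 482.6 -209.8] [120.7 110. ] 82.74 8933 z 0.1036 [279. 112.]
org 75 [225.  46.] [ 0.3856 -0.2873  0.0096] [ 3.801e-01 -2.940e-01  1.000e-04] [ 0.3945 -0.279   0.0133]
chg top [578.9 120.5] [ 88.5 116. ] 7.66 5287 z 0.0693 [291. 137.]
insert [578.4 123.4] [54.3 54. ] 7.82 1093 z 0.0859 [292. 136.]
chg all [610.  105.2] [ 80.8 149.2] 0.01 51946 z 0.3856 [278. 363.]
h (array([11966,   522,    94,     8,    48,  1082,   352,   201,   231,
         548,   252,   274,   459,  3658,   514,    32,   199,   847,
           0,     0,     0]), array([0.   , 0.005, 0.01 , 0.015, 0.02 , 0.025, 0.03 , 0.035, 0.04 ,
       0.045, 0.05 , 0.055, 0.06 , 0.065, 0.07 , 0.075, 0.08 , 0.085,
       0.09 , 0.095, 0.1  , 0.105]))
128 [0.069 0.069 0.07  0.086 0.086 0.087 0.083 0.009 0.009 0.008 0.047 0.048
 0.049 0.048 0.048 0.047 0.048 0.047 0.009 0.009 0.01  0.049 0.079 0.086
 0.086 0.086 0.071 0.069 0.07  0.07  0.069 0.068]
136 [0.068 0.068 0.069 0.069 0.087 0.086 0.085 0.009 0.01  0.009 0.043 0.047
 0.048 0.047 0.05  0.047 0.048 0.048 0.01  0.009 0.01  0.042 0.069 0.086
 0.086 0.084 0.087 0.07  0.07  0.07  0.069 0.07 ]
140 [0.069 0.068 0.069 0.068 0.087 0.086 0.086 0.009 0.009 0.009 0.009 0.047
 0.047 0.047 0.049 0.048 0.047 0.449 0.048 0.008 0.01  0.034 0.047 0.085
 0.085 0.085 0.084 0.068 0.068 0.069 0.071 0.071]
```

View pics/cr.png

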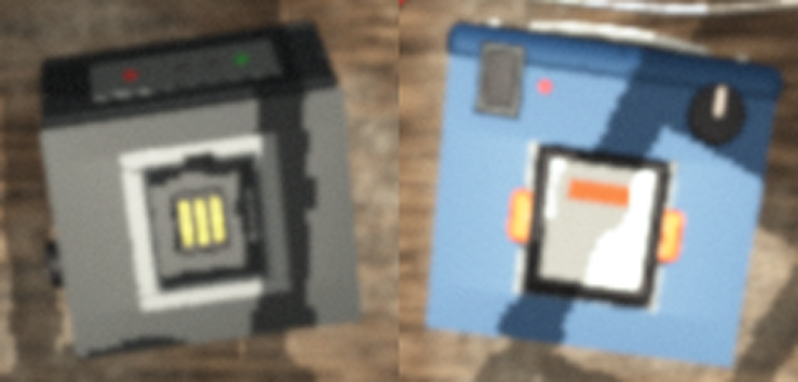

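Measured pack centre is (0.4934, -0.2118), yaw -7.5°, 57 x 46 mm over the buttons and head, top at 0.154 (expected 0.153). The insert centre is (0.5784, 0.1234), yaw +7.8°, with its rim near 0.086, so about 16 mm up. The sizes fit, so I go for the grasp.

```bash
cat >> h.py <<'E'
from scipy.spatial.transform import Rotation as Ro
def Q(deg): return (Ro.from_euler('z',deg,degrees=True)*Ro.from_quat([0,1,0,0])).as_quat()
def st(l=''):
    s=r.read_state(); print(l,round(s['time_s'],2),'p',s['eef_pos'].round(4),'F',s['contact_force'].round(1),'T',s['torque'].round(2),'w',round(s['grip_width'],4),'gf',round(s['grip_force'],1)); return s
E
python3 - <<'E'
from h import *
q=Q(-7.5)
r.reach([.4934,-.2118,.22],q); r.hold(.1); st('above')
r.move_straight([.4934,-.2118,.145],speed=.08,max_force=6); st('down')
command_gripper(.054,25); st('54')
command_gripper(.040,35); r.hold(.3); s=st('sq')
E
```

```text
above 4.72 p [ 0.4952 -0.2125  0.2219] F [0.  0.4 0.5] T [-0.03 -0.04 -0.03] w 0.0854 gf 0.0
down 5.81 p [ 0.4937 -0.212   0.1455] F [ 0.8 -0.4  0.7] T [-0.02 -0.03 -0.01] w 0.0855 gf 0.0
54 6.22 p [ 0.4936 -0.2117  0.1454] F [-0.2  0.8  3.4] T [ 0.26 -0.04  0.  ] w 0.0539 gf 3.0
sq 6.76 p [ 0.4937 -0.2118  0.1455] F [-0.7  0.7  4.7] T [0.32 0.02 0.02] w 0.0435 gf 39.8
```

Squeezed flush at 43.5 mm, with a small side force. Lifting slowly.

```bash
python3 - <<'E'
from h import *
p=np.array([.4934,-.2118,.145]); 
hit=r.move_straight(p+[0,0,.008],speed=.03,max_force=14); st(hit)
if not hit:
    r.move_straight(p+[0,0,.075],speed=.08,max_force=14); st('lift')
    q=Q(7.7)
    r.reach([.5784,.1234,.225],q); r.hold(.2); st('over')
    s,im,d=snap('wrist'); P=cloud('wrist',s,d); save('held.png',im)
    s2,im2,d2=snap('side'); save('side2.png',im2)
    np.savez('held.npz',im=im,P=P)
    save('h2.png',np.hstack([cv2.resize(im,(400,300)),cv2.resize(im2[150:300,220:420],(400,300))]))
E
```

```text
False 7.17 p [ 0.493  -0.2117  0.1526] F [ 0.1 -0.2 -2.6] T [-0.01  0.01 -0.02] w 0.0433 gf 39.0
lift 8.17 p [ 0.4931 -0.2116  0.2194] F [ 1.   0.6 -2.1] T [ 0.02 -0.02 -0.01] w 0.0435 gf 39.0
over 9.67 p [0.5786 0.1221 0.225 ] F [ 0.7 -0.9 -2.4] T [0.06 0.01 0.01] w 0.0436 gf 38.9
```

View pics/h2.png

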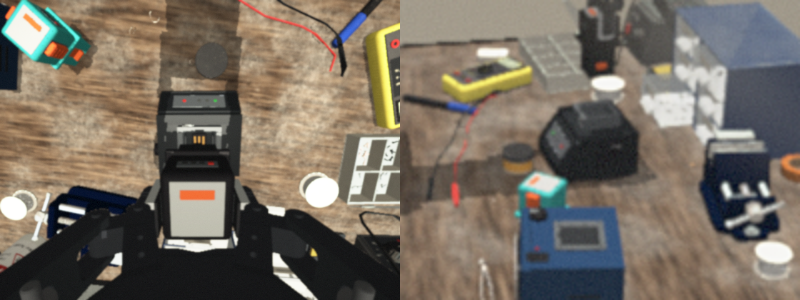

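The pack is held level, with its orange bar towards the charger's sloping front. A quick check of its place in the hand, then insertion under force limits.

```bash
python3 - <<'E'
from h import *
z=np.load('held.npz');P=z['P'];im=z['im'].astype(int)
m=(P[...,2]>.20)&(P[...,2]<.26)&(im.min(-1)>110); n,l,s_,c=cv2.connectedComponentsWithStats(m.astype(np.uint8))
i=1+s_[1:,4].argmax();q=P[l==i];R=cv2.minAreaRect((q[:,:2]*1000).astype(np.float32));print(R,np.median(q[:,2]),c[i])
x,y=.5784,.1234
h=r.move_straight([x,y,.1228+.046+.004],speed=.08,max_force=8); st(h)
for t in (.160,.150,.140,.1335):
    h=r.move_straight([x,y,t],speed=.03,max_force=7); st((t,h))
    if h: break
E
```

```text
((578.2837524414062, 121.2872543334961), (36.67131042480469, 32.44784164428711), 7.672457218170166) 0.2319847284406201 [275.89665183 294.29127153]
False 10.57 p [0.5787 0.1234 0.1732] F [ 0.1 -0.  -1.9] T [-0.01 -0.   -0.  ] w 0.0433 gf 38.9
(0.16, False) 11.14 p [0.5784 0.1234 0.1599] F [-0.5 -0.6 -2.6] T [ 0.    0.   -0.03] w 0.0436 gf 38.9
(0.15, False) 11.62 p [0.5783 0.1234 0.1498] F [ 1.   0.1 -2.4] T [0.06 0.01 0.07] w 0.0437 gf 38.9
(0.14, False) 12.11 p [0.5783 0.1234 0.1398] F [-0.3 -0.1 -2.4] T [-0.04  0.01  0.02] w 0.0436 gf 38.9
(0.1335, False) 12.47 p [0.5782 0.1234 0.1332] F [ 0.1  0.2 -1.9] T [ 0.   -0.01 -0.01] w 0.0432 gf 38.9
```

It enters freely. Now I feel for the sprung contacts and the bottom.

```bash
python3 - <<'E'
from h import *
x,y=.5784,.1234; f0=-2.2
z=.1335
while z>.113:
    z-=.001; r.move_straight([x,y,z],speed=.02); r.hold(.05); s=r.read_state(); f=s['contact_force'][2]-f0
    print(round(z,4),s['eef_pos'][2].round(4),round(f,1),s['contact_force'][:2].round(1))
    if f>15: break
st()
E
```

```text
0.1325 0.1326 -0.7 [-0.2 -1.1]
0.1315 0.1315 -0.0 [-0.1 -0.5]
0.1305 0.1306 1.4 [-0.5 -0.1]
0.1295 0.1297 2.9 [-1.1  0.3]
0.1285 0.1287 4.1 [-0.2  1.6]
0.1275 0.1277 6.2 [-0.4 -0.7]
0.1265 0.1267 7.2 [-1.9 -0.2]
0.1255 0.1259 9.5 [-1.2 -0.5]
0.1245 0.1251 9.5 [-2.  -0.2]
0.1235 0.1243 11.2 [-2.6 -0.5]
0.1225 0.124 15.2 [-3.7 -0.1]
 15.78 p [0.5786 0.1234 0.124 ] F [-3.7 -0.1 13. ] T [-0.09  0.78 -0.06] w 0.043 gf 40.7
```

Home is reached: contact began at 0.1316 and it bottomed 8 mm lower at 15 N. Now I release, letting the latches come out.

```bash
python3 - <<'E'
from h import *
for w in (.046,.048,.050,.053,.058,.075): command_gripper(w,20); st(w)
r.hold(.2); r.move_straight([.5784,.1234,.165],speed=.1,max_force=5); st('up')
off=Ro.from_quat(Q(7.7)).as_matrix()@np.array([.067,0,0])
p=np.array([.57,.11,.30]); p[:2]-=off[:2]
command_gripper(.085)
r.move_straight([.5784,.1234,.2],speed=.15); r.reach(p,Q(7.7)); r.hold(.2)
s,im,d=snap('wrist'); P=cloud('wrist',s,d); save('after.png',im)
n=(abs(P[...,0]-.578)<.05)&(abs(P[...,1]-.123)<.05); Z=P[...,2]
m=n&(Z>.115)&(Z<.16); R=cv2.minAreaRect((P[m][:,:2]*1000).astype(np.float32)); print(R,np.median(Z[m]),np.percentile(Z[m],[5,25,75,95]))
for lo,hi in((.065,.075),(.08,.09),(.09,.105)): k=n&(Z>lo)&(Z<hi); print(lo,k.sum(),np.median(Z[k]))
s2,im2,d2=snap('side'); save('a2.png',np.hstack([cv2.resize(im[60:240,180:400],(400,327)),cv2.resize(im2[180:260,260:360],(400,327))]))
st()
E
```

```text
0.046 15.99 p [0.579  0.1235 0.1235] F [-1.7  0.2  8.9] T [0.06 0.28 0.02] w 0.0458 gf 6.2
0.048 16.21 p [0.579  0.1235 0.1233] F [-0.3  0.9  6.9] T [0.08 0.17 0.02] w 0.0476 gf 5.4
0.05 16.43 p [0.579  0.1235 0.1232] F [-0.9 -0.7  7.3] T [0.04 0.09 0.05] w 0.0499 gf 4.6
0.053 16.64 p [0.5789 0.1235 0.1228] F [0.2 0.8 4.7] T [ 0.1  -0.11  0.02] w 0.0529 gf 3.5
0.058 16.87 p [0.5779 0.1233 0.1218] F [0.1 0.5 0.5] T [ 0.    0.02 -0.01] w 0.0582 gf 0.0
0.075 17.18 p [0.5783 0.1234 0.1224] F [-0.4  0.7  0.1] T [-0.03 -0.03 -0.  ] w 0.0746 gf 0.0
up 17.96 p [0.5782 0.1234 0.1648] F [ 0.1 -0.3 -0.5] T [-0.    0.01 -0.02] w 0.0745 gf 0.0
((578.1142578125, 121.92160034179688), (45.277191162109375, 56.34544372558594), 7.722296237945557) 0.1353342576792951 [0.13108042 0.1343587  0.13602809 0.1368298 ]
0.065 3964 0.06903866815509195
0.08 85 0.08610666799542574
0.09 82 0.09675505468502472
 19.44 p [0.6358 0.1191 0.2989] F [ 0.6 -0.8 -0.1] T [ 0.   -0.   -0.02] w 0.085 gf 0.0
```

View pics/a2.png

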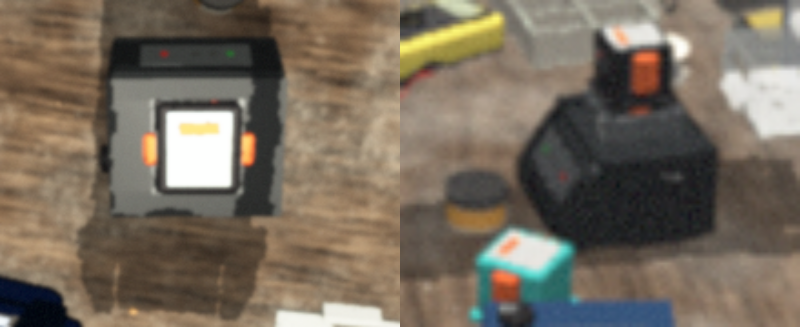

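The left half shows the pack seated, bar to the sloping front, both buttons out (56.3 mm over the faces). The right half shows it standing upright in the charger. Its top is 49 mm above the rim, as latched (5 mm) rather than free (about 6.4 mm). To make sure, I press gently on top with closed fingers, then re-measure.

```bash
python3 - <<'E'
from h import *
x,y=.5782,.1225
command_gripper(0,20)
r.reach([x,y,.19],Q(7.7)); r.move_straight([x,y,.165],speed=.08,max_force=4); r.hold(.15); f0=st()['contact_force'][2]
z=.1635
while z>.148:
    z-=.001; r.move_straight([x,y,z],speed=.03); s=r.read_state(); f=s['contact_force'][2]-f0
    print(round(z,4),s['eef_pos'][2].round(4),round(f,1))
    if f>13: break
r.move_straight([x,y,.2],speed=.1)
off=Ro.from_quat(Q(7.7)).as_matrix()@np.array([.067,0,0])
p=np.array([.57,.11,.30]); p[:2]-=off[:2]
r.reach(p,Q(7.7)); command_gripper(.085); r.hold(.2)
s,im,d=snap('wrist'); P=cloud('wrist',s,d); save('after2.png',im)
n=(abs(P[...,0]-.578)<.05)&(abs(P[...,1]-.123)<.05); Z=P[...,2]
m=n&(Z>.115)&(Z<.16); R=cv2.minAreaRect((P[m][:,:2]*1000).astype(np.float32)); print(R,np.median(Z[m]))
for a in (P[m],): 
    A=np.c_[a[:,:2]-a[:,:2].mean(0),np.ones(len(a))]; t=a[:,2]>.13; print('tilt',np.linalg.lstsq(A[t],a[t,2],rcond=None)[0])
s2,im2,d2=snap('scene'); save('end.png',im2); st()
E
```

```text
21.39 p [0.5787 0.1225 0.1657] F [-0.8 -0.   0.5] T [ 0.01  0.01 -0.01] w -0.0001 gf 0.0
0.1625 0.1625 -0.9
0.1615 0.1614 -1.0
0.1605 0.1604 0.2
0.1595 0.1594 -0.4
0.1585 0.1588 1.7
0.1575 0.1578 3.3
0.1565 0.1568 4.7
0.1555 0.156 7.4
0.1545 0.1552 7.8
0.1535 0.1545 9.5
0.1525 0.1543 13.1
((577.5791015625, 122.58683013916016), (45.68726348876953, 56.43754959106445), 7.436339855194092) 0.13534315698759164
tilt [ 0.00295743 -0.00019216  0.13500148]
 26.38 p [0.6364 0.119  0.3   ] F [-1.3  0.1  0.2] T [ 0.02 -0.02  0.  ] w 0.0848 gf 0.0
```

View pics/end.png

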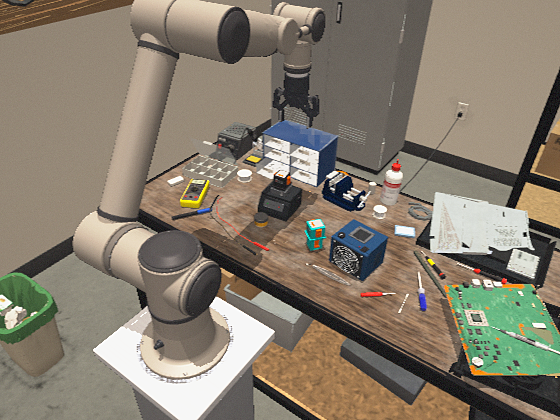

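The press met the preload at once and took only about 5 mm of travel to the bottom, so the pack is latched. It also came back to the same level height. The final view shows the pack in the charger at (283,178) and the bystanders where they were.

```bash
python3 -c "
from h import *
print(r.finish_job())"
```

```text
the job is handed in; nothing more can be done
None
```

The flat pack is out of the extractor and in the charger, orange mark to the sloping front; height and press checks indicate both latches hold it, nothing else appears moved in the final view, and the job was handed in at about 26 s.

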